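# Close the last hold-down clamp on a scanning fixture

### The job

The black moulded cover sits in its scanning fixture with two of its three clamps already shut. Close the third one: push its steel swing arm round until the rubber pad is over the middle of the bare round boss on the cover, then push the red-balled cam lever right over and down until it lies flat, so that the pad presses on the boss. A fingertip is enough and nothing needs gripping or lifting: leave the cover sitting where it is, do not knock the other things about, and finish clear of everything with the clamp shut.

Things in the scene. Friction and masses are not known exactly. Their poses are not given: they have to be found in the camera images.
- swing_arm (a joint): Turn of the open clamp's arm about its upright post, rad, anticlockwise from above. 0: arm square to the plate, along the fixture's +x, pad on the middle of the boss to within 1 mm. Starts at -1.7 to -0.8 (swung out to the fixture's -y side); range -2.3 to 0.7, with no stop at the boss: friction of 0.12 N m (about 1 N at the pad) holds it where it is left.
- cam_lever (a joint): Angle of the cam lever, rad. 0 = open, standing up, leaning 0.17 rad towards the arm's tail (away from the pad); grows as it is pushed over that way and down, in the arm's upright plane; 1.45 = shut, at its end stop, level. Starts at 0 to 0.25. It lowers the arm evenly by up to 7 mm. Takes 0.2 to 0.3 N m (about 3 N at the ball); stays where left when open or shut.
- swing_pivot (a point): Point on the axis of the clamp's post (about which the arm swings), half-way up the arm, about 85 mm above the table when open. Its x axis points along the arm from post to pad. Post 32 mm in diameter; arm hub 42 mm.
- swing_nose (a point): Middle of the swing arm's 14 mm thickness, above the pad, 105 mm from the post axis; x points along the arm away from the post. The arm is a flat dark steel bar, underside 78 mm above the table when open, 25 mm wide here, 30 mm wide near the post, ending 18 mm beyond this point. A 9 mm spindle with a 15 mm nut stands 13 mm above its top here.
- clamp_pad (a point): Middle of the lower face of the soft black rubber pad (17 mm across, 9 mm thick) on the spindle under the arm's nose. With the lever open it hangs about 3 to 4 mm above the boss; with the lever shut it is driven about 3 mm into the rubber's give and presses on the boss with some 9 N.
- cam_pin (a point): Middle of the cross pin on which the cam lever turns, on the post axis, 106 mm above the table. Its x axis points along the arm from post to pad.
- lever_ball (a point): Centre of the red ball (24 mm across) at the end of the cam lever, 80 mm from the cross pin. The lever's bar is 9 mm thick and 14 mm wide; two steel cams 27 mm across sit round the pin.
- boss_top (a point): Centre of the flat light-grey top of the bare round boss (30 mm across) at the cover's edge nearest the open clamp, 60 mm above the table. Round it the flange is 50 mm above the table; the cover's raised middle starts 18 mm past the boss centre, 68 mm above the table (ribs 76 mm); its round neck, 96 mm high, is centred 66 mm past it.
- cover: The black moulded housing cover with white target dots, flange 140 x 240 x 10 mm, 0.6 kg; origin at the middle of the flange's underside, x away from the open clamp, z up. It rests loose on three rests with locating pins on two sides, held by two shut clamps.
- fixture: Aluminium fixture plate 300 x 400 x 15 mm, fixed to the table; origin at the middle of its underside. In its frame the open clamp's post is at x -85, y 0 mm, the bare boss at x 20, y 0. The two shut clamps (same make, 105 mm high) have posts at x 75, y +/-172. Three brass locating pins, 57 mm high, stand at the cover's far and +y edges.
- marker_ball: Bystander: faceted black marker ball with white dots, 42 mm across, 41 mm high, standing loose on the fixture plate; origin under its centre.
- spare_rest: Bystander: dark steel rest button, 26 mm across, 26 mm high, standing loose on the fixture plate; origin under its centre.
- target_tile: Bystander: black and white square tile, 85 x 85 x 6 mm, lying on the table; origin under its centre.
- spray_can: Bystander: upright spray can, 52 mm across, 150 mm high, on the table; origin under its centre.
- driver: Bystander: orange screwdriver lying on the table; origin at its underside.
- calipers: Bystander: steel calipers 200 mm long lying on the table; origin under the middle of the beam.
- clamp_arm: The swing arm itself with its spindle and rubber pad (one piece, dark steel, 0.48 kg); origin on the post axis at the arm's underside, x along the arm from post to pad.

How it is judged (in metres and radians):
On the way, in this order (a step that is already met when the one before it is completed fails the run):
1. the arm stands with its pad over the boss (within 7 mm of its middle) while the cam lever is still up (horizontal distance between clamp_pad and boss_top below 0.007 m and value of joint cam_lever below 0.45 rad), for 0.2 s.
2. the cam lever is down and the pad presses on the cover (value of joint cam_lever above 1.28 rad and contact force between clamp_arm and cover above 4 N), for 0.2 s.
At the end, for the whole second after the job is handed in: The pad is within 7 mm of the middle of the boss (wholly on it), the cam lever is within 0.17 rad of its end stop, the pad presses on the cover with more than 4 N, and the cover is at rest within 4 mm of where it was (all of step 2 and horizontal distance between clamp_pad and boss_top below 0.007 m and distance of cover from where it was at the start of the episode below 0.004 m and linear speed of cover below 0.01 m/s); the robot touches nothing.
It fails at once if the cover is shifted or lifted by more than 6 mm (distance of cover from where it was at the start of the episode above 0.006 m).
It fails at once if a bystander is knocked or carried more than 20 mm (distance of any of marker_ball, spare_rest, target_tile, spray_can, driver, calipers from where it was at the start of the episode above 0.02 m).
It also fails if it takes over 53 s, if anything falls off the work surface, if the arm or the gripper's body presses on something with over 40 N, if the wrist force passes 120 N, or if a joint passes its speed limit or range.

### The arm

A 6-joint arm with a two-finger parallel gripper is mounted at the origin on the work surface. World frame = base frame: x ahead of the robot, y to its left, z up, the work surface at z = 0. Lengths are in mm, angles in rad, forces in N, time in s.
With the tool pointing down it reaches from about 350 to 925 mm from the base axis. Payload 6.4 kg.
Tool frame: the origin (TCP) lies at the very end of the fingers, on their centre line; the grasp point (between the pads) lies behind it (bot.hold_point_z is the z of the grasp point in the tool frame, in mm); z points along the fingers, y is the direction in which the jaws open and shut (so a half turn about z gives the same grasp; the last joint's range is limited). The gripper opens to 94 mm and grips with 3 to 60 N. Pads are 16 mm wide; open, the fingers measure 119 mm over their backs; the gripper's body (75 mm by 177 mm) begins 78 mm behind the grasp point.
Start: joints at [-1.436, 0.245, 1.558, -0, 1.339, -0.174], TCP at [197.55, -619.264, 169.555] pointing down, gripper open.
Joint ranges: [-3.13, 3.13], [-1.02, 2.26], [0.13, 2.54], [-0.95, 4.09], [0.21, 2.88], [-2.74, 2.74]. Speed limits (rad/s): [2.57, 2.57, 3.14, 3.14, 3.14, 3.14].

### API

Orientations are given as a unit quaternion [x, y, z, w].
In Python, from plant import bot gives the robot as it stands. The module is installed in compiled form; this text tells all that it offers.
- The arm moves only by the tool arm_command, never from a script. Its argument "deltas" is a list of rows, each an object with "fingers": the gripper command: -1 is shut, 1 is fully open, values between are in proportion; "translation": the shift along the tool's x, y, z normalised to -1 to 1, where 1 is 0.02 m, a list of three; "angular": the turn, a rotation vector about the tool's x, y, z normalised to -1 to 1, where 1 is 4 degrees, a list of three. In form: [{"fingers": fingers, "translation": [dx, dy, dz], "angular": [wx, wy, wz]}, ...]. A call has 1 to 12 rows; each row shifts and turns the commanded pose from where the row before left it, along the tool's axes as they then stand; what a row does not reach is not made up. A row lasts 1/12 s, in which the tool goes at most 41.7 mm and 7.16 degrees, less where a joint would pass 70% of its speed; a pose out of reach is approached as far as the arm can. A call with a number of a shift or a turn outside -1 to 1 is refused whole. A call with a gripper value outside its range is refused whole. The fingers move at their own pace and stop on an object; "squeeze" is the grip in N (left out, the last holds). Time passes only in rows, so rows that do not move let the fingers close. It gives the time, the measured TCP pose, the force and the opening at its end, in the units of the state.
- bot.get_obs(): the state, without advancing time (a new reading comes with each control period).
- bot.read_camera(name): name is "side" or "top" or "wrist"; returns a dict with "img" (384x512x3 uint8, red, green, blue), "camera_matrix" (3x3 intrinsics, pixels), "pose" (4x4, takes a point from camera to world coordinates); the wrist camera has in their place "tool_from_camera" (4x4, takes a point from camera to tool coordinates, whose origin is the TCP and whose axes are the flange's). Camera axes: x right, y down, z forward; pixel columns grow to the right and rows downward; lengths in mm; the calibration is good to about 2 mm. A picture is of the moment at which its call begins: read the wrist's pose just before it. There is no depth.
- bot.sign_off(): hands the job in, once; it reports no verdict.
The state is a dict: "clock": time; "joints": joint angles; "qvel": joint speeds; "effort": joint torques, N m; "tool_pos": TCP position; "orientation": TCP orientation; "contact_force": force on the tool from outside, world axes, zero at the start; "ft_torque": the same for the moment, N m; "opening": finger opening in mm.
Only numpy, scipy, OpenCV 4.12 (cv2) and the standard library are available. Lean on these libraries where they do the work, as an engineer would, in place of code of your own. Each camera call takes 0.05 s, during which the arm holds its last target. There are 200 camera calls.

## Working session

There is one attempt and no reset: what is moved stays moved. The work goes in short steps, Python scripts to look and compute and a tool call to move; the robot and the scene stay as the last step left them, time stands still between calls to the robot, and variables do not carry over. Pictures are saved under pics/ and viewed, about 8 in all and at most 12, crops included, and the job is handed in when it is done.

Besides the shell and the picture viewer there is one more tool, called after "Emit:" as name(argument=value, ...), one argument or row to a line, values as JSON. arm_command: Moves the arm, as the interface text tells. Its arguments: {"type":"object","properties":{"deltas":{"type":"array","items":{"type":"object","properties":{"fingers":{"type":"number"},"translation":{"type":"array","items":{"type":"number"}},"angular":{"type":"array","items":{"type":"number"}}}}},"squeeze":{"type":"number"}},"required":["deltas"]}

```bash
mkdir -p pics
cat > h.py <<'E'
import numpy as np, cv2
from plant import bot
from scipy.spatial.transform import Rotation as R
def cam(n):
    o=bot.get_obs(); c=bot.read_camera(n)
    if n=="wrist":
        T=np.eye(4); T[:3,:3]=R.from_quat(o["orientation"]).as_matrix(); T[:3,3]=o["tool_pos"]
        P=T@np.array(c["tool_from_camera"])
    else: P=np.array(c["pose"])
    return c["img"],np.array(c["camera_matrix"]),P
def ray(K,P,uv):
    d=P[:3,:3]@np.linalg.solve(K,[uv[0],uv[1],1.]); return P[:3,3],d
def onz(K,P,uv,z):
    o,d=ray(K,P,uv); return o+d*(z-o[2])/d[2]
def proj(K,P,p):
    q=K@(P[:3,:3].T@(np.array(p,float)-P[:3,3])); return q[:2]/q[2]
def tri(rs):
    A=0;b=0
    for o,d in rs:
        d=d/np.linalg.norm(d);M=np.eye(3)-np.outer(d,d);A=A+M;b=b+M@o
    return np.linalg.solve(A,b)
def red(img):
    h=cv2.cvtColor(img,cv2.COLOR_RGB2HSV)
    m=(((h[...,0]<6)|(h[...,0]>174))&(h[...,1]>150)&(h[...,2]>60)).astype(np.uint8)
    n,l,s,c=cv2.connectedComponentsWithStats(m); 
    return [(s[i].tolist(),c[i].round(1).tolist()) for i in range(1,n) if s[i,4]>15]
def save(n,img): cv2.imwrite("pics/"+n+".png",img[...,::-1])
E
python3 - <<'E'
from h import *
for n in("top","side"):
    i,K,P=cam(n); save(n+"1",cv2.resize(i,(800,600),interpolation=cv2.INTER_CUBIC)); print(n,red(i),K.round(1).tolist(),P.round(2).tolist())
print(bot.get_obs(),bot.hold_point_z)
E
```

```text
top [([353, 138, 6, 7, 34], [355.5, 141.2]), ([195, 167, 6, 7, 36], [197.6, 170.1]), ([280, 206, 6, 7, 36], [282.6, 209.0])] [[436.5, 0.0, 259.7], [0.0, 436.5, 193.7], [0.0, 0.0, 1.0]] [[0.03, -1.0, 0.07, 496.36], [-1.0, -0.02, 0.02, 33.75], [-0.02, -0.07, -1.0, 1459.35], [0.0, 0.0, 0.0, 1.0]]
side [([264, 140, 7, 6, 27], [266.8, 142.1]), ([244, 177, 8, 7, 50], [247.6, 180.1]), ([368, 260, 9, 10, 64], [371.6, 264.5])] [[469.1, 0.0, 254.9], [0.0, 469.1, 190.4], [0.0, 0.0, 1.0]] [[0.97, -0.14, 0.18, 351.74], [-0.23, -0.63, 0.74, -822.36], [0.01, -0.76, -0.65, 864.77], [0.0, 0.0, 0.0, 1.0]]
{'clock': 0.1, 'joints': array([-1.43608025e+00,  2.45707989e-01,  1.55885564e+00, -1.88393180e-05,
        1.33871277e+00, -1.74074257e-01]), 'qvel': array([ 0.00105025, -0.00045754, -0.00127809,  0.00084617, -0.00065118,
       -0.00169745]), 'effort': array([-2.99072226e-04, -4.16915846e+01, -3.15525734e+01,  6.87399809e-02,
        3.09496361e-02, -4.42262512e-05]), 'tool_pos': array([ 197.4747928 , -618.65838452,  168.59839819]), 'orientation': array([ 9.88104040e-01,  1.53784581e-01,  7.40271857e-06, -8.41890409e-04]), 'contact_force': array([0.19230621, 0.04880507, 0.76873811]), 'ft_torque': array([ 0.04953548, -0.00804232,  0.03714949]), 'opening': 93.795973106327} -18.8
```

View pics/top1.png

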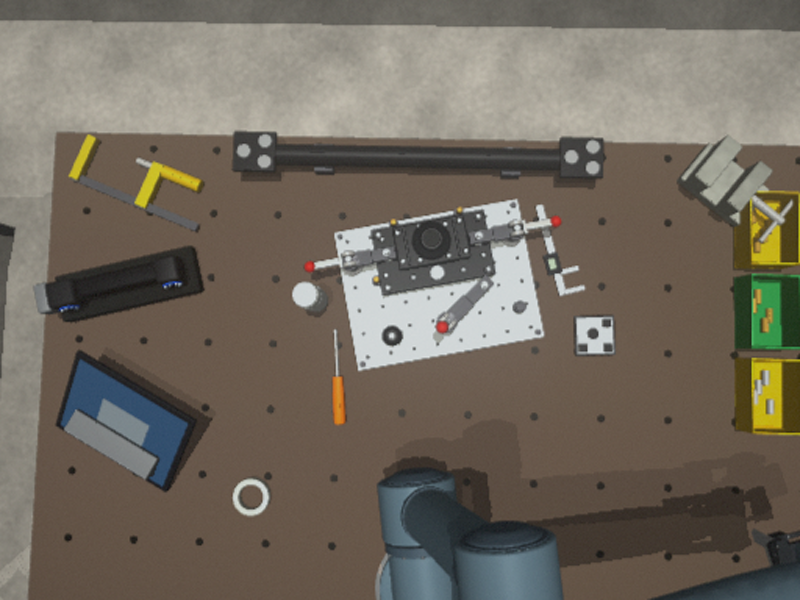

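View pics/side1.png

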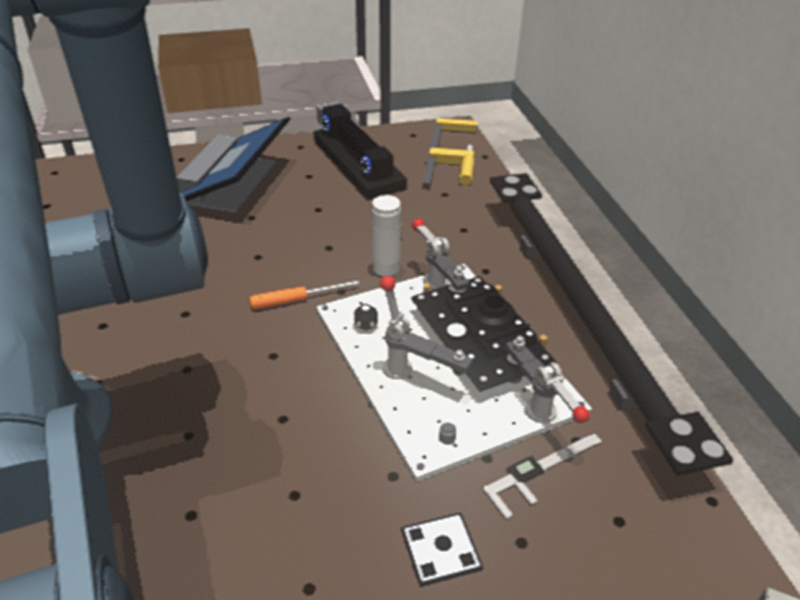

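The top view shows the plate with corners near (335,234), (517,200), (543,336) and (359,369), in 800x600 px. The bare boss is at (437,272), the open clamp's post is near (445,325) with its red ball at (442,327), and the arm's nose is at (487,285). In the side view the boss is at (456,330), the ball at (388,283) and the post top at about (400,328).

Run:
```python
from h import *
s=1.5625
i,K,P=cam("top"); j,L,Q=cam("side")
c=[onz(K,P,np.array(p)/s,15) for p in [(335,234),(517,200),(543,336),(359,369)]]
print(np.round(c,0).tolist())
ctr=np.mean(c,0); ydir=(c[0]-c[1])+(c[3]-c[2]); th=np.arctan2(-ydir[0],ydir[1]); print("ctr",ctr,"yaw",th,[np.linalg.norm(c[k]-c[k-1]) for k in range(4)])
def fx(x,y): return ctr[:2]+np.array([[np.cos(th),-np.sin(th)],[np.sin(th),np.cos(th)]])@[x,y]
print("post",fx(-85,0),"boss",fx(20,0))
b=np.array([437,272])/s; print("boss top z60",onz(K,P,b,60), "side",onz(L,Q,np.array([456,330])/s,60))
print("ball",tri([ray(K,P,(282.6,209)),ray(L,Q,(247.6,180.1))]))
print("nose",onz(K,P,np.array([487,285])/s,100))
print("start pose proj", P[:3,3])
```

```text
[[738.0, 220.0, 15.0], [820.0, -168.0, 15.0], [531.0, -226.0, 15.0], [452.0, 160.0, 15.0]]
ctr [635.10913467  -3.57039655  15.        ] yaw 0.2055865663373674 [np.float64(292.7010095172181), np.float64(396.0714186313585), np.float64(295.00230195822564), np.float64(394.21486186986533)]
post [551.89911478 -20.92241632] boss [6.54687963e+02 5.12431636e-01]
boss top z60 [656.13703025   0.88155894  60.        ] side [653.82241323   1.81021821  60.        ]
ball [538.37134864  -6.64399107 188.29403222]
nose [627.80207116 -98.50371868 100.        ]
start pose proj [ 496.35890851   33.75397858 1459.35182868]
```

Emit:
arm_command(
  deltas=[
    {"fingers": -1,"translation": [0,0,-0.33],"angular": [0,0,0.97]},
    {"fingers": -1,"translation": [0,0,-0.33],"angular": [0,0,0.97]},
    {"fingers": -1,"translation": [0,0,-0.33],"angular": [0,0,0.97]},
    {"fingers": -1,"translation": [0,0,-0.33],"angular": [0,0,0.97]},
    {"fingers": -1,"translation": [0,0,-0.33],"angular": [0,0,0.97]},
    {"fingers": -1,"translation": [0,0,-0.33],"angular": [0,0,0.97]},
    {"fingers": -1,"translation": [0,0,-0.33],"angular": [0,0,0.97]},
    {"fingers": -1,"translation": [0,0,-0.33],"angular": [0,0,0.97]},
    {"fingers": -1,"translation": [0,0,-0.33],"angular": [0,0,0.97]},
  ],
  squeeze=20,
)

```text
clock: 0.95
tool_pos: [197.5, -619.1, 229.0]
orientation: [0.988, -0.151, -0.0, -0.0]
contact_force: [0.0, -0.1, 0.1]
opening: 37.7
```

Emit:
arm_command(
  deltas=[
    {"fingers": -1,"translation": [0.41,-1,0],"angular": [0,0,0]},
    {"fingers": -1,"translation": [0.41,-1,0],"angular": [0,0,0]},
    {"fingers": -1,"translation": [0.41,-1,0],"angular": [0,0,0]},
    {"fingers": -1,"translation": [0.41,-1,0],"angular": [0,0,0]},
    {"fingers": -1,"translation": [0.41,-1,0],"angular": [0,0,0]},
    {"fingers": -1,"translation": [0.41,-1,0],"angular": [0,0,0]},
    {"fingers": -1,"translation": [0.41,-1,0],"angular": [0,0,0]},
    {"fingers": -1,"translation": [0.41,-1,0],"angular": [0,0,0]},
    {"fingers": -1,"translation": [0.41,-1,0],"angular": [0,0,0]},
    {"fingers": -1,"translation": [0.41,-1,0],"angular": [0,0,0]},
  ],
)

```text
clock: 1.78
tool_pos: [335.6, -451.5, 228.8]
orientation: [0.989, -0.15, -0.0, -0.0]
contact_force: [0.1, -0.1, 0.3]
opening: 0.6
```

Emit:
arm_command(
  deltas=[
    {"fingers": -1,"translation": [0.41,-1,0],"angular": [0,0,0]},
    {"fingers": -1,"translation": [0.41,-1,0],"angular": [0,0,0]},
    {"fingers": -1,"translation": [0.41,-1,0],"angular": [0,0,0]},
    {"fingers": -1,"translation": [0.41,-1,0],"angular": [0,0,0]},
    {"fingers": -1,"translation": [0.41,-1,0],"angular": [0,0,0]},
    {"fingers": -1,"translation": [0.41,-1,0],"angular": [0,0,0]},
    {"fingers": -1,"translation": [0.41,-1,0],"angular": [0,0,0]},
    {"fingers": -1,"translation": [0.41,-1,0],"angular": [0,0,0]},
    {"fingers": -1,"translation": [0.41,-1,0],"angular": [0,0,0]},
  ],
)

```text
clock: 2.53
tool_pos: [459.4, -301.4, 228.8]
orientation: [0.989, -0.15, -0.0, -0.0]
contact_force: [0.6, -2.1, -0.4]
opening: 0.4
```

Emit:
arm_command(
  deltas=[
    {"fingers": -1,"translation": [0.41,-1,0],"angular": [0,0,0]},
    {"fingers": -1,"translation": [0.41,-1,0],"angular": [0,0,0]},
    {"fingers": -1,"translation": [0.41,-1,0],"angular": [0,0,0]},
    {"fingers": -1,"translation": [0.41,-1,0],"angular": [0,0,0]},
    {"fingers": -1,"translation": [0.41,-1,0],"angular": [0,0,0]},
    {"fingers": -1,"translation": [0.41,-1,0],"angular": [0,0,0]},
    {"fingers": -1,"translation": [0.41,-1,0],"angular": [0,0,0]},
    {"fingers": -1,"translation": [0.41,-1,0],"angular": [0,0,0]},
    {"fingers": -1,"translation": [0,0,0],"angular": [0,0,0]},
  ],
)

```text
clock: 3.28
tool_pos: [570.3, -166.5, 228.6]
orientation: [0.989, -0.148, -0.0, -0.001]
contact_force: [0.4, 0.3, 0.2]
opening: 0.6
```

Run:
```python
from h import *
i,K,P=cam("wrist"); save("w1",cv2.resize(i,(800,600),interpolation=cv2.INTER_CUBIC)); print(red(i),K.round(1).tolist(),P.round(2).tolist())
o=bot.get_obs();print(o["tool_pos"],o["orientation"],o["opening"],o["clock"])
for n,p in dict(boss=(655,1,60),post=(552,-21,92),nose=(628,-98,92),tip=o["tool_pos"]).items(): print(n,proj(K,P,p)*1.5625)
```

```text
[([86, 267, 26, 13, 268], [99.0, 273.9])] [[312.6, 0.0, 256.8], [0.0, 312.6, 192.1], [0.0, 0.0, 1.0]] [[-0.29, -0.93, -0.22, 632.44], [-0.96, 0.28, 0.07, -187.02], [-0.0, 0.23, -0.97, 444.14], [0.0, 0.0, 0.0, 1.0]]
[ 569.3789033  -167.82798702  228.58305938] [ 9.88914663e-01 -1.48484581e-01 -3.37562146e-04 -6.14528349e-05] 0.5409722459776519 3.3333
boss [163.62033024 228.88484937]
post [224.32993668 354.33881518]
nose [284.99199282 228.39657689]
tip [402.19692435 332.00775538]
```

View pics/w1.png

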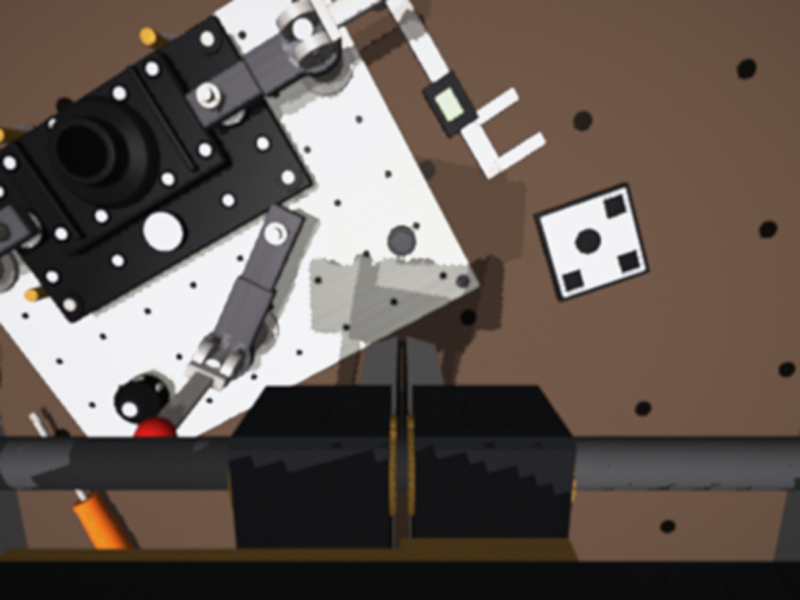

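The wrist view shows the boss at (164,231), the nut over the nose at (275,233), the post pin at about (218,362) and the spare rest at (401,240). The closed fingertips are at (402,335).

```bash
cat >> h.py <<'E'
def nut(i,K,P,guess,r=30,z=105):
    "bright nut centre near guess (512px units)"
    g=cv2.cvtColor(i,cv2.COLOR_RGB2GRAY); u,v=map(int,guess); w=g[v-r:v+r,u-r:u+r]
    m=(w>175).astype(np.uint8); n,l,s,c=cv2.connectedComponentsWithStats(m)
    return [(s[k].tolist(),(c[k]+[u-r,v-r]).round(1).tolist(),onz(K,P,c[k]+[u-r,v-r],z).round(1).tolist()) for k in range(1,n) if s[k,4]>20]
E
python3 - <<'E'
from h import *
i,K,P=cam("wrist")
print("nut",nut(i,K,P,(176,149),14,103)); print("boss",nut(i,K,P,(105,147),22,60))
print("postpin",onz(K,P,np.array([218,362])/1.5625,112))
i,K,P=cam("top"); print("top nut",onz(K,P,np.array([487,285])/1.5625,103)); print(nut(i,K,P,(280,174),8,60))
E
```

```text
nut [([0, 5, 5, 14, 41], [163.6, 145.0], [634.3, -83.3, 103.0]), ([6, 7, 14, 15, 153], [174.2, 148.8], [627.2, -92.9, 103.0])]
boss [([8, 11, 24, 24, 458], [102.2, 147.5], [653.8, 2.7, 60.0]), ([33, 38, 11, 6, 39], [122.6, 166.2], [625.2, -12.2, 60.0])]
postpin [551.65321029 -25.43074264 112.        ]
top nut [627.51198476 -98.21183465 103.        ]
[([4, 4, 8, 9, 53], [279.3, 173.8], [657.0, 2.2, 60.0])]
```

Emit:
arm_command(
  deltas=[
    {"fingers": -1,"translation": [0,0,0.96],"angular": [0,0,0]},
    {"fingers": -1,"translation": [0,0,0.96],"angular": [0,0,0]},
    {"fingers": -1,"translation": [0,0,0.96],"angular": [0,0,0]},
    {"fingers": -1,"translation": [0,0,0.96],"angular": [0,0,0]},
    {"fingers": -1,"translation": [0,0,0.96],"angular": [0,0,0]},
    {"fingers": -1,"translation": [0,0,0.96],"angular": [0,0,0]},
    {"fingers": -1,"translation": [0,0,0.96],"angular": [0,0,0]},
    {"fingers": -1,"translation": [0,0,0.96],"angular": [0,0,0]},
    {"fingers": -1,"translation": [0,0,0],"angular": [0,0,0]},
  ],
)

```text
clock: 4.18
tool_pos: [565.3, -168.7, 71.1]
orientation: [0.989, -0.151, -0.004, -0.001]
contact_force: [-1.2, 0.7, -0.6]
opening: 0.6
```

```bash
cat >> h.py <<'E'
post=np.array([552,-21.5]); 
def plan(angs,d,yaws,r=80):
    "waypoints at world arm angles, printed as tool-axis deltas in units"
    o=bot.get_obs(); p=o["tool_pos"][:2]; x=R.from_quat(o["orientation"]).as_matrix()[:2,0]; th=np.arctan2(x[1],x[0])
    print("now",o["tool_pos"].round(1),"yaw",th.round(3),"F",o["contact_force"].round(1),"t",o["clock"])
    for a,dd,yw in zip(angs,d,yaws):
        q=post+r*np.array([np.cos(a),np.sin(a)])+dd*np.array([np.sin(a),-np.cos(a)])
        v=(q-p)/20; print(q.round(1),"mv",round(v@[np.cos(th),np.sin(th)],2),round(v@[np.sin(th),-np.cos(th)],2),"ang",round(-np.degrees(yw-th)/4,2)); p=q; th=yw
E
python3 - <<'E'
from h import *
a=[-.765,-.765,-.6,-.45,-.3,-.15,0]
plan(a,[45,30,30,29,28,27,27],[-.3,-.3,-.22,-.14,-.06,.02,.1])
E
```

```text
now [ 565.3 -168.7   71.1] yaw -0.302 F [-1.2  0.7 -0.6] t 4.1833
[ 578.5 -109.4] mv -0.25 -3.03 ang -0.03
[588.9 -98.5] mv 0.34 -0.67 ang -0.0
[601.1 -91.4] mv 0.48 -0.52 ang -1.15
[611.4 -82.4] mv 0.41 -0.55 ang -1.15
[620.2 -71.9] mv 0.36 -0.58 ang -1.15
[627.1 -60.2] mv 0.31 -0.61 ang -1.15
[632.  -48.5] mv 0.26 -0.58 ang -1.15
```

Emit:
arm_command(
  deltas=[
    {"fingers": -1,"translation": [-0.05,-0.75,-0.2],"angular": [0,0,0]},
    {"fingers": -1,"translation": [-0.05,-0.75,0],"angular": [0,0,0]},
    {"fingers": -1,"translation": [-0.05,-0.75,0],"angular": [0,0,0]},
    {"fingers": -1,"translation": [-0.05,-0.75,0],"angular": [0,0,0]},
    {"fingers": -1,"translation": [0,0,0],"angular": [0,0,0]},
    {"fingers": -1,"translation": [0,0,0],"angular": [0,0,0]},
  ],
)

```text
clock: 4.68
tool_pos: [583.2, -111.1, 80.4]
orientation: [0.989, -0.15, 0.001, 0.0]
contact_force: [-0.6, -0.0, -0.2]
opening: 0.3
```

Run:
```python
from h import *
a=[-.765,-.6,-.45,-.3,-.15,0]
plan(a,[30,30,29,28,27,27],[-.3,-.22,-.14,-.06,.02,.1])
```

```text
now [ 583.2 -111.1   80.4] yaw -0.3 F [-0.6 -0.  -0.2] t 4.6833
[588.9 -98.5] mv 0.09 -0.69 ang -0.0
[601.1 -91.4] mv 0.48 -0.52 ang -1.15
[611.4 -82.4] mv 0.41 -0.55 ang -1.15
[620.2 -71.9] mv 0.36 -0.58 ang -1.15
[627.1 -60.2] mv 0.31 -0.61 ang -1.15
[632.  -48.5] mv 0.26 -0.58 ang -1.15
```

Emit:
arm_command(
  deltas=[
    {"fingers": -1,"translation": [0.05,-0.35,0.15],"angular": [0,0,0]},
    {"fingers": -1,"translation": [0.05,-0.35,0.1],"angular": [0,0,0]},
    {"fingers": -1,"translation": [0.24,-0.26,0],"angular": [0,0,-0.57]},
    {"fingers": -1,"translation": [0.24,-0.26,0],"angular": [0,0,-0.57]},
    {"fingers": -1,"translation": [0.2,-0.28,0],"angular": [0,0,-0.57]},
    {"fingers": -1,"translation": [0.2,-0.28,0],"angular": [0,0,-0.57]},
    {"fingers": -1,"translation": [0.18,-0.29,0],"angular": [0,0,-0.57]},
    {"fingers": -1,"translation": [0.18,-0.29,0],"angular": [0,0,-0.57]},
    {"fingers": -1,"translation": [0,0,0],"angular": [0,0,0]},
    {"fingers": -1,"translation": [0,0,0],"angular": [0,0,0]},
  ],
)

```text
clock: 5.52
tool_pos: [619.6, -70.5, 74.1]
orientation: [1.0, -0.031, -0.0, 0.0]
contact_force: [-0.0, -0.3, -0.2]
opening: 0.6
```

Run:
```python
from h import *
i,K,P=cam("wrist"); save("w2",cv2.resize(i,(800,600),interpolation=cv2.INTER_CUBIC)); print(red(i))
plan([-.15,0,.1],[27,27,27],[.02,.1,.15])
```

```text
[]
now [619.5 -70.6  74.1] yaw -0.063 F [-0.   1.   0.2] t 5.5667
[627.1 -60.2] mv 0.35 -0.55 ang -1.19
[632.  -48.5] mv 0.26 -0.58 ang -1.15
[634.3 -40.4] mv 0.15 -0.39 ang -0.72
```

View pics/w2.png

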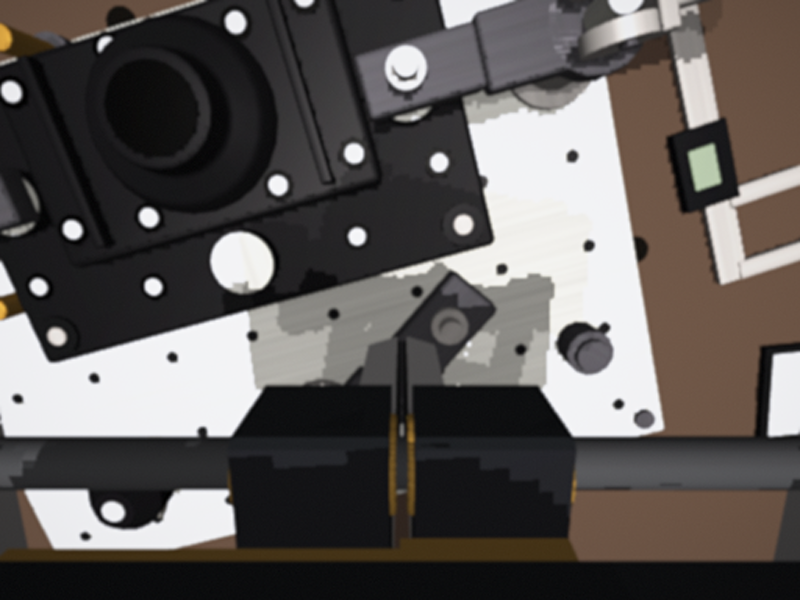

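Run:
```python
from h import *
i,K,P=cam("wrist")
for z in (92,105): print(onz(K,P,np.array([450,325])/1.5625,z), onz(K,P,np.array([470,345])/1.5625,z))
print("end corners z92",[onz(K,P,np.array(c)/1.5625,92).round(1).tolist() for c in [(453,272),(497,310),(400,340)]])
print("boss",onz(K,P,np.array([242,262])/1.5625,60),"tip px",proj(K,P,bot.get_obs()["tool_pos"])*1.5625)
t,K,P=cam("top");s,L,Q=cam("side")
print("top red",red(t),"side red",red(s))
a=cv2.resize(t[140:250,200:360],(800,550)); save("t2",a)
save("s2",cv2.resize(s[150:320,180:400],(776,600)))
```

```text
[625.99833648 -92.53574987  92.        ] [ 616.63677804 -100.66263611   92.        ]
[629.85121431 -91.43227073 105.        ] [621.10571317 -99.0243499  105.        ]
end corners z92 [[648.5, -94.7, 92.0], [631.3, -112.4, 92.0], [620.7, -71.1, 92.0]]
boss [653.73765215   1.95899176  60.        ] tip px [399.41929564 330.72161257]
top red [([353, 138, 6, 7, 35], [355.5, 141.1]), ([195, 167, 6, 7, 36], [197.6, 170.1])] side red [([264, 140, 7, 7, 28], [266.8, 142.3]), ([368, 260, 9, 9, 63], [371.6, 264.5])]
```

View pics/s2.png

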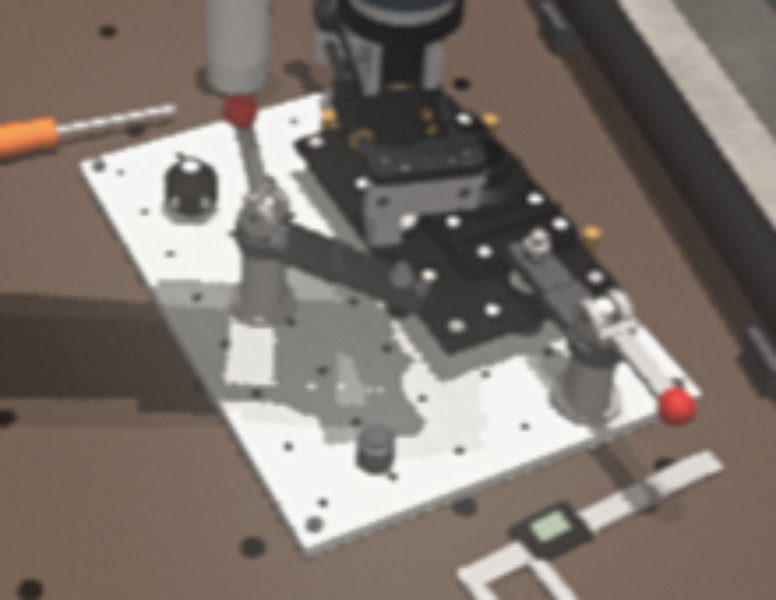

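The side crop shows the clamp arm still where it was, from the post at (262,235) to the nose at (405,285), and the gripper behind it. I'll check where the fingertip really is against the arm.

Run:
```python
from h import *
s,L,Q=cam("side"); o=bot.get_obs(); T=o["tool_pos"]
f=lambda p:((proj(L,Q,p)-[180,150])*3.527).round(0)
print("t",o["clock"],T,"tip",f(T),"tip+30",f(T+[0,0,30]),"tip+97",f(T+[0,0,97]))
for r in(0,80,105): print(r,f([552+r*.721,-21.5-r*.693,92]))
print(o["joints"],o["contact_force"])
c=s[190:270,240:330]; save("s3",cv2.resize(c,(675,600),interpolation=cv2.INTER_CUBIC))
print("s3 tip",(proj(L,Q,T)-[240,190])*7.5)
```

```text
t 5.7667 [619.4934383  -70.72419174  74.31674859] tip [378. 279.] tip+30 [381. 247.] tip+97 [387. 171.]
0 [264. 226.]
80 [368. 269.]
105 [402. 283.]
[-2.95244069e-01  2.83399211e-01  1.69509740e+00 -2.73942702e-05
  1.16324617e+00  1.33827828e+00] [0.17136016 0.05242482 0.45026216]
s3 tip [354.41705151 293.52084468]
```

View pics/s3.png

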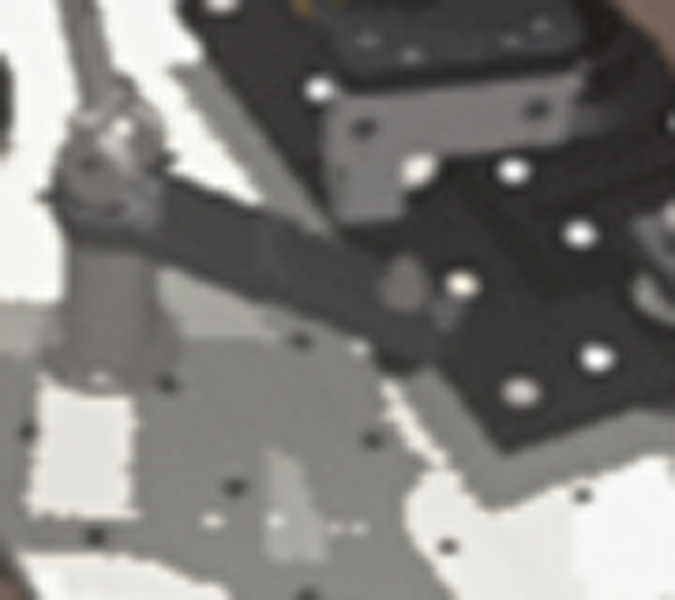

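Run:
```python
from h import *
i,K,P=cam("wrist"); c=i[165:255,205:335]; c=np.clip(c.astype(float)*1.8+15,0,255).astype(np.uint8)
t,_,_=cam("side"); d=np.clip(t[180:270,230:330].astype(float)*1.8+15,0,255).astype(np.uint8)
a=cv2.resize(c,(433,300),interpolation=cv2.INTER_CUBIC);b=cv2.resize(d,(333,300),interpolation=cv2.INTER_CUBIC)
save("w3",cv2.resize(c,(800,554),interpolation=cv2.INTER_NEAREST)); save("mix",np.hstack([a,b]))
```

```text
(no output)
```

View pics/mix.png

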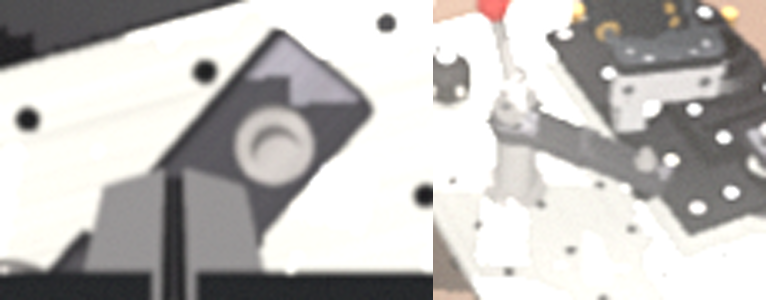

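Emit:
arm_command(
  deltas=[
    {"fingers": -1,"translation": [0.05,-0.25,0],"angular": [0,0,0]},
    {"fingers": -1,"translation": [0.05,-0.25,0],"angular": [0,0,0]},
    {"fingers": -1,"translation": [0,0,0],"angular": [0,0,0]},
  ],
)

```text
clock: 6.12
tool_pos: [622.5, -59.6, 74.4]
orientation: [1.0, -0.031, 0.0, -0.0]
contact_force: [0.1, 0.0, -0.2]
opening: 0.3
```

Run:
```python
from h import *
i,K,P=cam("wrist"); o=bot.get_obs(); print(o["tool_pos"],o["contact_force"],o["ft_torque"],o["opening"])
c=i[165:255,205:335]; c=np.clip(c.astype(float)*1.8+15,0,255).astype(np.uint8)
save("w4",cv2.resize(c,(433,300),interpolation=cv2.INTER_CUBIC))
for p in [(648.5,-94.7,92),(631.3,-112.4,92),(628,-93,105)]: print(((proj(K,P,p)-[205,165])*3.33).round())
```

```text
[622.40439787 -59.93734887  74.37520065] [-0.30948099 -0.54812256 -0.08286692] [-0.00129755 -0.00736872  0.01105543] 0.3331403541086825
[340.  42.]
[433. 122.]
[345. 164.]
```

View pics/w4.png

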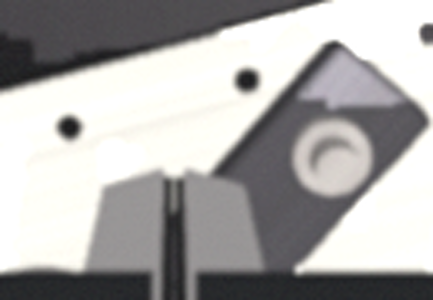

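The wrist crop shows the arm unmoved and the fingers passing over it without contact. Both the wrist and side views put the visible finger ends about 33 mm above the reported TCP (shut fingers). So the fingers went above the arm at about z 107. I'll go back to the near side and work about 30 mm lower.

Emit:
arm_command(
  deltas=[
    {"fingers": -1,"translation": [0,0,-1],"angular": [0,0,0]},
    {"fingers": -1,"translation": [-0.6,0.57,0],"angular": [0,0,0.85]},
    {"fingers": -1,"translation": [-0.6,0.57,0],"angular": [0,0,0.85]},
    {"fingers": -1,"translation": [-0.6,0.57,0],"angular": [0,0,0.85]},
    {"fingers": -1,"translation": [-0.6,0.57,0],"angular": [0,0,0.85]},
    {"fingers": -1,"translation": [0,0,0],"angular": [0,0,0]},
    {"fingers": -1,"translation": [0,0,0],"angular": [0,0,0]},
  ],
)

```text
clock: 6.75
tool_pos: [568.1, -98.5, 94.5]
orientation: [0.989, -0.149, 0.0, -0.0]
contact_force: [0.1, 0.4, 0.2]
opening: 0.1
```

Run:
```python
from h import *
plan([-.755],[45],[-.3],70)
i,K,P=cam("top"); print("rest",onz(K,P,np.array([519,307])/1.5625,41))
```

```text
now [568.1 -98.5  94.5] yaw -0.299 F [0.1 0.4 0.2] t 6.75
[ 572.1 -102.2] mv 0.25 0.12 ang 0.02
rest [ 589.20297208 -171.34475213   41.        ]
```

Emit:
arm_command(
  deltas=[
    {"fingers": -1,"translation": [0.25,0.15,0],"angular": [0,0,0]},
    {"fingers": -1,"translation": [0,0,0.6],"angular": [0,0,0]},
    {"fingers": -1,"translation": [0,0,0.6],"angular": [0,0,0]},
    {"fingers": -1,"translation": [0,0,0.6],"angular": [0,0,0]},
    {"fingers": -1,"translation": [0,0,0.6],"angular": [0,0,0]},
    {"fingers": -1,"translation": [0,0,0],"angular": [0,0,0]},
    {"fingers": -1,"translation": [0,0,0],"angular": [0,0,0]},
  ],
)

```text
clock: 7.38
tool_pos: [570.9, -102.2, 44.6]
orientation: [0.989, -0.149, -0.002, -0.0]
contact_force: [0.4, -0.5, 1.1]
opening: 0.3
```

Run:
```python
from h import *
plan([-.755,-.6,-.45,-.3,-.15,0],[30,30,29,28,27,27],[-.3,-.22,-.14,-.06,.02,.1],70)
```

```text
now [ 570.9 -102.2   44.6] yaw -0.299 F [ 0.4 -0.5  1.1] t 7.3833
[582.4 -91.3] mv 0.39 -0.69 ang 0.01
[592.8 -85.8] mv 0.42 -0.42 ang -1.15
[602.4 -78.1] mv 0.38 -0.48 ang -1.15
[610.6 -68.9] mv 0.34 -0.51 ang -1.15
[617.2 -58.7] mv 0.3 -0.53 ang -1.15
[622.  -48.5] mv 0.25 -0.5 ang -1.15
```

Push to about −0.45, watching the force.

Emit:
arm_command(
  deltas=[
    {"fingers": -1,"translation": [0.2,-0.35,0],"angular": [0,0,0]},
    {"fingers": -1,"translation": [0.2,-0.35,0],"angular": [0,0,0]},
    {"fingers": -1,"translation": [0.21,-0.21,0],"angular": [0,0,-0.57]},
    {"fingers": -1,"translation": [0.21,-0.21,0],"angular": [0,0,-0.57]},
    {"fingers": -1,"translation": [0.19,-0.24,0],"angular": [0,0,-0.57]},
    {"fingers": -1,"translation": [0.19,-0.24,0],"angular": [0,0,-0.57]},
    {"fingers": -1,"translation": [0,0,0],"angular": [0,0,0]},
  ],
)

```text
clock: 7.97
tool_pos: [605.0, -77.3, 47.3]
orientation: [0.998, -0.069, 0.001, 0.0]
contact_force: [-0.8, -1.2, 0.4]
opening: 0.7
```

Run:
```python
from h import *
plan([-.3,-.15,0],[28,27,27],[-.06,.02,.1],70)
i,K,P=cam("wrist"); save("w5",cv2.resize(i[60:260,60:360],(750,500),interpolation=cv2.INTER_CUBIC))
f=lambda p:((proj(K,P,p)-[60,60])*2.5).round()
for a in(-.755,-.45,.21): print(a,f([552+105*np.cos(a),-21.5+105*np.sin(a),105]))
```

```text
now [605.  -77.3  47.3] yaw -0.138 F [-0.8 -1.2  0.4] t 7.9667
[610.6 -68.9] mv 0.22 -0.45 ang -1.12
[617.2 -58.7] mv 0.3 -0.53 ang -1.15
[622.  -48.5] mv 0.25 -0.5 ang -1.15
-0.755 [549. 342.]
-0.45 [410. 274.]
0.21 [ 78. 280.]
```

View pics/w5.png

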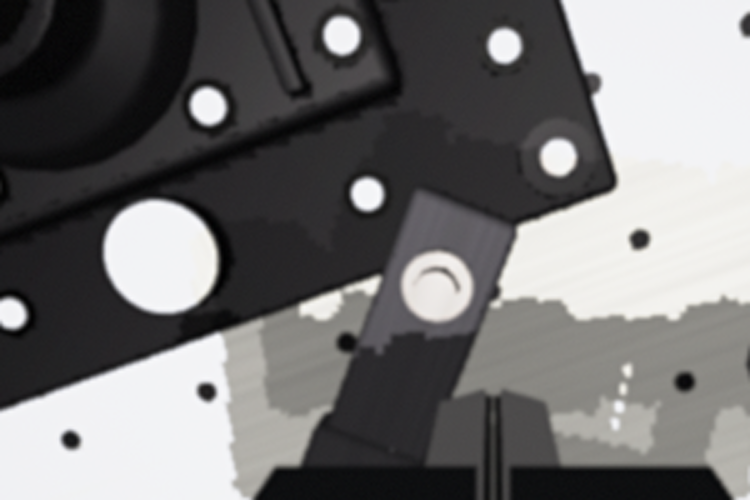

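The wrist crop shows the arm now being pushed: its nut is at (437,285), an angle of about −0.51, with the fingers against its near side at (490,400). The boss is at (160,255).

Run:
```python
from h import *
plan([-.4,-.25,-.1,.03,.13],[23]*5,[-.06,.02,.1,.15,.2],72)
```

```text
now [604.8 -77.5  47.2] yaw -0.14 F [ 1.3 -0.6  1. ] t 8.0167
[609.4 -70.7] mv 0.18 -0.37 ang -1.14
[616.1 -61.6] mv 0.31 -0.48 ang -1.15
[621.3 -51.6] mv 0.27 -0.5 ang -1.15
[624.7 -42.3] mv 0.21 -0.44 ang -0.72
[626.4 -35. ] mv 0.14 -0.35 ang -0.72
```

Emit:
arm_command(
  deltas=[
    {"fingers": -1,"translation": [0.09,-0.19,0],"angular": [0,0,-0.57]},
    {"fingers": -1,"translation": [0.09,-0.19,0],"angular": [0,0,-0.57]},
    {"fingers": -1,"translation": [0.15,-0.24,0],"angular": [0,0,-0.57]},
    {"fingers": -1,"translation": [0.15,-0.24,0],"angular": [0,0,-0.57]},
    {"fingers": -1,"translation": [0.13,-0.25,0],"angular": [0,0,-0.57]},
    {"fingers": -1,"translation": [0.13,-0.25,0],"angular": [0,0,-0.57]},
    {"fingers": -1,"translation": [0.1,-0.22,0],"angular": [0,0,-0.36]},
    {"fingers": -1,"translation": [0.1,-0.22,0],"angular": [0,0,-0.36]},
    {"fingers": -1,"translation": [0.07,-0.17,0],"angular": [0,0,-0.36]},
    {"fingers": -1,"translation": [0.07,-0.17,0],"angular": [0,0,-0.36]},
    {"fingers": -1,"translation": [0,0,0],"angular": [0,0,0]},
  ],
)

```text
clock: 8.93
tool_pos: [624.6, -34.5, 46.8]
orientation: [0.995, 0.1, 0.001, 0.0]
contact_force: [2.7, -1.2, 1.7]
opening: 0.3
```

Run:
```python
from h import *
plan([.16,.21],[23]*2,[.2,.2],72)
i,K,P=cam("wrist"); save("w6",cv2.resize(i,(800,600),interpolation=cv2.INTER_CUBIC))
for a in(-.0,.1,.21): 
    g=proj(K,P,[552+105*np.cos(a),-21.5+105*np.sin(a),105]); print(a,g)
print(nut(i,K,P,g,45,105))
```

```text
now [624.6 -34.5  46.8] yaw 0.201 F [ 2.7 -1.2  1.7] t 8.9333
[626.7 -32.7] mv 0.12 -0.07 ang 0.01
[627.2 -29. ] mv 0.06 -0.18 ang -0.0
-0.0 [243.154708   179.62510001]
0.1 [222.83392616 176.59298092]
0.21 [200.24198841 175.57218925]
[([32, 16, 11, 26, 189], [192.4, 158.7], [662.4, 5.6, 105.0]), ([49, 31, 28, 28, 554], [217.1, 174.8], [656.8, -8.0, 105.0]), ([0, 69, 15, 12, 105], [162.5, 203.6], [636.1, 17.3, 105.0]), ([0, 82, 16, 5, 47], [163.1, 214.1], [630.5, 16.3, 105.0])]
```

View pics/w6.png

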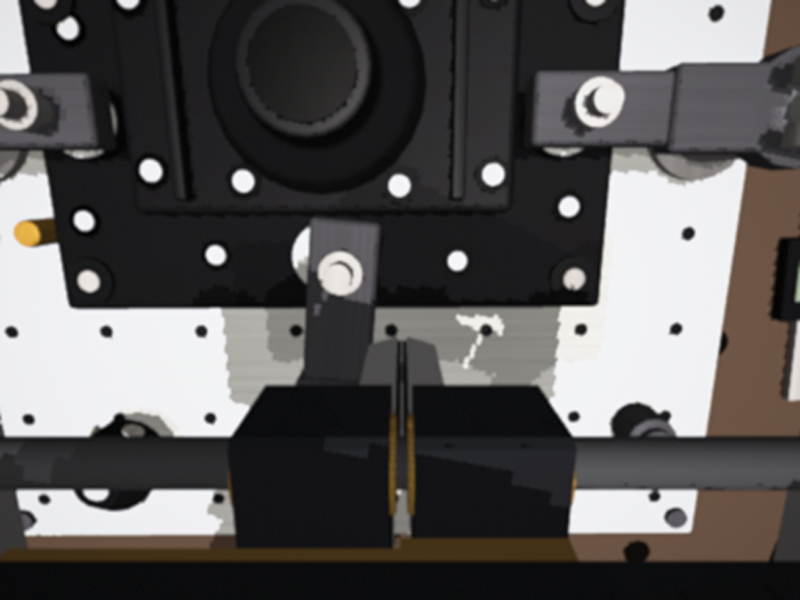

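The wrist view shows the arm's nut at (340,273), just right of the boss, whose left rim shows at (295,255). About 10 mm remains at the pad, which is about 7 mm at the finger.

Emit:
arm_command(
  deltas=[
    {"fingers": -1,"translation": [0,-0.1,0],"angular": [0,0,0]},
    {"fingers": -1,"translation": [0,-0.1,0],"angular": [0,0,0]},
    {"fingers": -1,"translation": [0,-0.1,0],"angular": [0,0,0]},
    {"fingers": -1,"translation": [0,0,0],"angular": [0,0,0]},
    {"fingers": -1,"translation": [0,0,0],"angular": [0,0,0]},
  ],
)

```text
clock: 9.4
tool_pos: [623.0, -29.0, 46.8]
orientation: [0.995, 0.099, 0.0, -0.0]
contact_force: [3.7, -0.8, 3.4]
opening: 0.3
```

```bash
cat >> h.py <<'E'
def chk():
    i,K,P=cam("wrist"); g=proj(K,P,[654.5,2,105]); o=bot.get_obs(); print(o["tool_pos"].round(1),o["contact_force"].round(1),o["clock"])
    for r in nut(i,K,P,g,22,105): print(r)
    return i,K,P
E
python3 - <<'E'
from h import *
i,K,P=chk()
E
```

```text
[623.  -29.1  46.7] [ 3.4 -0.9  3.7] 9.45
([11, 8, 28, 28, 530], [209.8, 173.1], [655.5, 1.2, 105.0])
```

Emit:
arm_command(
  deltas=[
    {"fingers": -1,"translation": [0,0.3,0],"angular": [0,0,0]},
    {"fingers": -1,"translation": [0,0.7,0],"angular": [0,0,0]},
    {"fingers": -1,"translation": [0,0,-1],"angular": [0,0,0]},
    {"fingers": -1,"translation": [0,0,-1],"angular": [0,0,0]},
    {"fingers": -1,"translation": [0,0,-1],"angular": [0,0,0]},
    {"fingers": -1,"translation": [0,0,-1],"angular": [0,0,0]},
    {"fingers": -1,"translation": [0,0,-1],"angular": [0,0,0]},
    {"fingers": -1,"translation": [0,0,-1],"angular": [0,0,0]},
    {"fingers": -1,"translation": [0,0,-1],"angular": [0,0,0]},
    {"fingers": -1,"translation": [0,0,-0.5],"angular": [0,0,0]},
    {"fingers": -1,"translation": [0,0,0],"angular": [0,0,0]},
  ],
)

```text
clock: 10.37
tool_pos: [627.4, -49.7, 198.3]
orientation: [0.995, 0.099, 0.001, 0.0]
contact_force: [-0.1, -0.4, 0.0]
opening: 0.7
```

Run:
```python
from h import *
i,K,P=chk(); save("w7",i)
s,L,Q=cam("side"); print("side red",red(s)); t,M,T=cam("top"); print("top red",red(t))
a=i[90:230,130:330]; b=s[150:290,190:340]
save("mix2",np.hstack([cv2.resize(a,(429,300),interpolation=cv2.INTER_CUBIC),cv2.resize(b,(321,300),interpolation=cv2.INTER_CUBIC)]))
```

```text
[626.6 -49.4 196.4] [ 0.1  0.1 -0.5] 10.4167
([38, 13, 4, 12, 35], [226.5, 144.8], [660.9, -13.4, 105.0])
([17, 15, 15, 15, 171], [210.6, 148.2], [654.6, 1.3, 105.0])
([0, 41, 14, 3, 33], [193.8, 168.2], [631.7, 14.5, 105.0])
side red [([264, 140, 7, 6, 27], [266.8, 142.1]), ([244, 182, 8, 7, 46], [247.2, 185.1]), ([368, 260, 9, 10, 63], [371.7, 264.5])]
top red [([353, 138, 6, 7, 35], [355.5, 141.1]), ([195, 167, 6, 7, 36], [197.6, 170.1])]
```

View pics/mix2.png

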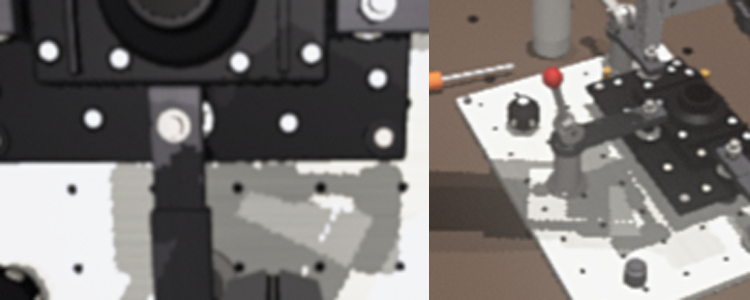

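The left crop shows the nut at (173,125) with a sliver of the boss at its right, edge at about (213,119). The right crop shows the arm reaching over the cover, with the lever still up and its ball at (552,77).

Run:
```python
from h import *
i=cv2.imread("pics/w7.png")[...,::-1]; o=bot.get_obs()
_,K,P=cam("wrist")
g=cv2.cvtColor(i,cv2.COLOR_RGB2GRAY); print(g[145,200:236].tolist(),g[148,200:236].tolist())
yd=np.array([-.204,.979]); xd=np.array([.979,.204])
e=onz(K,P,(229.8,145.5),60)[:2]; n=onz(K,P,(210.6,148.2),103)[:2]
print("boss edge fy",e@yd,"-> centre fy",e@yd+15,"nut fy",n@yd,"boss est fy",np.array([654.5,2.2])@yd)
s,L,Q=cam("side"); 
# ball: on plane of the arm: through post along xd
o_,d=ray(L,Q,(247.2,185.1)); post3=np.array([552,-21.5,0]); nn=np.array([yd[0],yd[1],0]); k=nn@(post3-o_)/(nn@d); b=o_+k*d
print("ball",b,"u",(b[:2]-post)@xd,"phi",np.arctan2(-(b[:2]-post)@xd,b[2]-106), "r",np.hypot((b[:2]-post)@xd,b[2]-106))
```

```text
[67, 84, 96, 134, 193, 225, 234, 235, 235, 231, 223, 208, 186, 170, 194, 226, 230, 196, 138, 100, 95, 95, 80, 56, 72, 158, 232, 244, 207, 119, 49, 33, 36, 37, 37, 37] [60, 81, 109, 164, 214, 232, 233, 234, 236, 237, 238, 238, 237, 219, 181, 192, 228, 230, 183, 118, 95, 95, 82, 62, 103, 194, 243, 244, 188, 92, 34, 32, 36, 38, 37, 36]
boss edge fy -146.04147983053178 -> centre fy -131.04147983053178 nut fy -131.02996843074013 boss est fy -131.3642
ball [531.8708263  -25.69443456 189.87998342] u -20.562125704333695 phi 0.2403969406043909 r 86.36349131918736
```

Pad over boss to within about 0.5 mm, lever still up. Next I go to the pad side of the lever ball.

Emit:
arm_command(
  deltas=[
    {"fingers": -1,"translation": [-0.63,-0.7,0],"angular": [0,0,0]},
    {"fingers": -1,"translation": [-0.63,-0.7,0],"angular": [0,0,0]},
    {"fingers": -1,"translation": [-0.63,-0.7,0],"angular": [0,0,0]},
    {"fingers": -1,"translation": [0,0,0.85],"angular": [0,0,0]},
    {"fingers": -1,"translation": [0,0,0.85],"angular": [0,0,0]},
    {"fingers": -1,"translation": [0,0,0.85],"angular": [0,0,0]},
    {"fingers": -1,"translation": [0,0,0],"angular": [0,0,0]},
    {"fingers": -1,"translation": [0,0,0],"angular": [0,0,0]},
  ],
)

```text
clock: 11.28
tool_pos: [580.0, -14.8, 143.6]
orientation: [0.995, 0.099, -0.002, -0.001]
contact_force: [-0.2, 0.3, -0.1]
opening: 0.6
```

```bash
cat >> h.py <<'E'
xd=np.array([.979,.204]); yd=np.array([-.204,.979])
def lev():
    o=bot.get_obs(); p=o["tool_pos"]; s,L,Q=cam("side"); print("c",((p[:2]-post)@xd).round(1),"lat",((p[:2]-post)@yd).round(1),"z",p[2].round(1),"F",o["contact_force"].round(1),"t",o["clock"])
    for st,c in red(s):
        if c[1]<150 or c[0]>350: continue
        o_,d=ray(L,Q,c); k=np.r_[yd,0]@(np.r_[post,0]-o_)/(np.r_[yd,0]@d); b=o_+k*d; u=(b[:2]-post)@xd
        print("ball u",u.round(1),"z",b[2].round(1),"phi",np.arctan2(-u,b[2]-104).round(2),st,c)
    return s
E
python3 -c "
from h import *
lev()"
```

```text
c 28.8 lat 0.9 z 143.6 F [-0.2  0.3 -0.1] t 11.2833
```

Emit:
arm_command(
  deltas=[
    {"fingers": -1,"translation": [-0.48,0,0],"angular": [0,0,0]},
    {"fingers": -1,"translation": [-0.48,0,0],"angular": [0,0,0]},
    {"fingers": -1,"translation": [-0.48,0,0],"angular": [0,0,0]},
    {"fingers": -1,"translation": [-0.35,0,0.05],"angular": [0,0,0]},
    {"fingers": -1,"translation": [-0.35,0,0.07],"angular": [0,0,0]},
    {"fingers": -1,"translation": [-0.35,0,0.07],"angular": [0,0,0]},
    {"fingers": -1,"translation": [0,0,0],"angular": [0,0,0]},
  ],
)

```text
clock: 11.92
tool_pos: [531.2, -25.1, 141.5]
orientation: [0.995, 0.099, -0.0, 0.0]
contact_force: [0.4, 0.3, -0.2]
opening: 0.0
```

```bash
python3 -c "
from h import *
s=lev(); save('s5',s)"
```

```text
c -21.1 lat 0.7 z 141.5 F [ 0.4  0.3 -0.2] t 11.9167
```

Run:
```python
from h import *
import h
for n in("side","top","wrist"):
    i,K,P=cam(n); hs=cv2.cvtColor(i,cv2.COLOR_RGB2HSV)
    m=(((hs[...,0]<8)|(hs[...,0]>172))&(hs[...,1]>110)&(hs[...,2]>30)).astype(np.uint8)
    k,l,s,c=cv2.connectedComponentsWithStats(m); print(n,[(s[q].tolist(),c[q].round(0).tolist()) for q in range(1,k) if s[q,4]>5])
    if n=="side":
        T=bot.get_obs()["tool_pos"]
        for d in(0,33,97): print(d,proj(K,P,T+[0,0,d]))
        print("ball0",proj(K,P,[532,-25.7,186]), "ball .5",proj(K,P,[552-38*.979,-21.5-38*.204,176]))
```

```text
side [([264, 140, 8, 6, 35], [267.0, 142.0]), ([234, 189, 8, 9, 55], [238.0, 192.0]), ([367, 260, 11, 11, 86], [371.0, 265.0])]
0 [247.15187885 200.90787868]
33 [247.15680257 190.06488574]
97 [247.16693316 167.75533179]
ball0 [247.25551789 186.41502018] ball .5 [240.18967752 191.85427206]
top [([352, 138, 8, 8, 41], [356.0, 141.0]), ([195, 167, 6, 8, 42], [198.0, 170.0])]
wrist [([256, 243, 3, 36, 102], [257.0, 261.0])]
```

The ball has moved with the finger (side px 247→238, φ about 0.55). Carrying on.

Emit:
arm_command(
  deltas=[
    {"fingers": -1,"translation": [-0.48,0,0.22],"angular": [0,0,0]},
    {"fingers": -1,"translation": [-0.48,0,0.22],"angular": [0,0,0]},
    {"fingers": -1,"translation": [-0.41,0,0.34],"angular": [0,0,0]},
    {"fingers": -1,"translation": [-0.41,0,0.34],"angular": [0,0,0]},
    {"fingers": -1,"translation": [0,0,0],"angular": [0,0,0]},
    {"fingers": -1,"translation": [0,0,0],"angular": [0,0,0]},
  ],
)

```text
clock: 12.62
tool_pos: [496.6, -31.9, 118.5]
orientation: [0.995, 0.099, -0.001, -0.0]
contact_force: [-0.1, -0.7, -0.0]
opening: 0.2
```

```bash
sed -i 's/h\[...,0\]<6)|(h\[...,0\]>174))&(h\[...,1\]>150)&(h\[...,2\]>60/h[...,0]<8)|(h[...,0]>172))\&(h[...,1]>110)\&(h[...,2]>30/' h.py; python3 -c "
from h import *
s=lev()"
```

```text
c -56.4 lat 1.1 z 118.5 F [-0.1 -0.7 -0. ] t 12.6167
ball u -71.7 z 146.1 phi 1.04 [223, 202, 8, 8, 49] [226.8, 205.8]
```

Emit:
arm_command(
  deltas=[
    {"fingers": -1,"translation": [-0.33,0,0.44],"angular": [0,0,0]},
    {"fingers": -1,"translation": [-0.33,0,0.44],"angular": [0,0,0]},
    {"fingers": -1,"translation": [-0.21,0,0.48],"angular": [0,0,0]},
    {"fingers": -1,"translation": [-0.21,0,0.48],"angular": [0,0,0]},
    {"fingers": -1,"translation": [0,0,0],"angular": [0,0,0]},
    {"fingers": -1,"translation": [0,0,0],"angular": [0,0,0]},
  ],
)

```text
clock: 13.17
tool_pos: [474.9, -36.0, 81.0]
orientation: [0.995, 0.099, -0.002, -0.001]
contact_force: [-0.3, -0.6, -0.9]
opening: 0.5
```

```bash
python3 -c "
from h import *
s=lev()"
```

```text
c -78.5 lat 1.6 z 81.0 F [-0.3 -0.6 -0.9] t 13.1667
ball u -80.5 z 105.7 phi 1.55 [220, 217, 8, 7, 39] [223.8, 219.7]
```

Emit:
arm_command(
  deltas=[
    {"fingers": -1,"translation": [-0.05,0,0.15],"angular": [0,0,0]},
    {"fingers": -1,"translation": [0,0,0.1],"angular": [0,0,0]},
    {"fingers": -1,"translation": [0,0,0.1],"angular": [0,0,0]},
    {"fingers": -1,"translation": [0,0,0],"angular": [0,0,0]},
    {"fingers": -1,"translation": [0,0,0],"angular": [0,0,0]},
  ],
)

```text
clock: 13.63
tool_pos: [475.4, -36.6, 75.9]
orientation: [0.995, 0.1, -0.0, 0.0]
contact_force: [-1.8, -1.2, 4.4]
opening: 0.5
```

```bash
python3 -c "
from h import *
s=lev()"
```

```text
c -78.0 lat 0.8 z 75.9 F [-1.8 -1.2  4.4] t 13.6333
ball u -81.4 z 101.9 phi 1.6 [220, 219, 8, 5, 33] [223.5, 221.0]
```

Emit:
arm_command(
  deltas=[
    {"fingers": -1,"translation": [0,0,0.1],"angular": [0,0,0]},
    {"fingers": -1,"translation": [0,0,0.1],"angular": [0,0,0]},
    {"fingers": -1,"translation": [0,0,0],"angular": [0,0,0]},
    {"fingers": -1,"translation": [0,0,0],"angular": [0,0,0]},
  ],
)

```text
clock: 14.02
tool_pos: [475.4, -37.0, 73.3]
orientation: [0.995, 0.1, -0.001, 0.0]
contact_force: [-8.4, -0.1, 15.4]
opening: 0.2
```

```bash
python3 -c "
from h import *
s=lev()"
```

```text
c -78.1 lat 0.5 z 73.3 F [-8.4 -0.1 15.4] t 14.0167
ball u -81.0 z 99.1 phi 1.63 [220, 220, 8, 5, 32] [223.7, 221.8]
```

The force has risen to 15 N on the end stop. Lift clear.

Emit:
arm_command(
  deltas=[
    {"fingers": -1,"translation": [0,0,-0.3],"angular": [0,0,0]},
    {"fingers": -1,"translation": [0,0,-0.7],"angular": [0,0,0]},
    {"fingers": -1,"translation": [0,0,-1],"angular": [0,0,0]},
    {"fingers": -1,"translation": [0,0,-1],"angular": [0,0,0]},
    {"fingers": -1,"translation": [0,0,-1],"angular": [0,0,0]},
    {"fingers": -1,"translation": [0,0,-1],"angular": [0,0,0]},
    {"fingers": -1,"translation": [0,0,-1],"angular": [0,0,0]},
    {"fingers": -1,"translation": [0,0,-1],"angular": [0,0,0]},
    {"fingers": -1,"translation": [0,0,-1],"angular": [0,0,0]},
    {"fingers": -1,"translation": [0,0,-1],"angular": [0,0,0]},
    {"fingers": -1,"translation": [0,0,0],"angular": [0,0,0]},
    {"fingers": -1,"translation": [0,0,0],"angular": [0,0,0]},
  ],
)

```text
clock: 15.07
tool_pos: [475.9, -36.5, 251.6]
orientation: [0.995, 0.099, 0.001, 0.0]
contact_force: [0.6, 0.3, -1.2]
opening: 0.5
```

Run:
```python
from h import *
s=lev(); i,K,P=chk(); t,M,T=cam("top"); print("top red",[(c,onz(M,T,c,97).round(1).tolist()) for _,c in red(t)])
a=i[0:240,110:400]; b=s[130:300,190:395]
save("fin",np.hstack([cv2.resize(a,(400,331),interpolation=cv2.INTER_CUBIC),cv2.resize(b,(400,331),interpolation=cv2.INTER_CUBIC)]))
```

```text
bash:  1392 Segmentation fault         python3 - <<'E'
from h import *
s=lev(); i,K,P=chk(); t,M,T=cam("top"); print("top red",[(c,onz(M,T,c,97).round(1).tolist()) for _,c in red(t)])
a=i[0:240,110:400]; b=s[130:300,190:395]
save("fin",np.hstack([cv2.resize(a,(400,331),interpolation=cv2.INTER_CUBIC),cv2.resize(b,(400,331),interpolation=cv2.INTER_CUBIC)]))
E
```

Run:
```python
from h import *
s=lev(); i,K,P=cam("wrist"); g=proj(K,P,[654.5,2,98]); print("nut px guess",g,i.shape, bot.get_obs()["tool_pos"],flush=True)
t,M,T=cam("top"); print("top red",[(c,onz(M,T,c,97).round(1).tolist()) for _,c in red(t)],flush=True)
u,v=map(int,g)
if 14<=v: print(nut(i,K,P,g,14,98))
a=i[0:240,110:400].copy(); b=s[130:300,190:395].copy()
save("fin",np.hstack([cv2.resize(a,(400,331),interpolation=cv2.INTER_CUBIC),cv2.resize(b,(400,331),interpolation=cv2.INTER_CUBIC)]))
```

```text
c -78.7 lat 1.4 z 249.5 F [ 0.4  0.9 -0.4] t 15.1667
ball u -81.0 z 105.3 phi 1.55 [220, 216, 8, 8, 45] [223.6, 219.9]
nut px guess [254.83156764   1.96425659] (384, 512, 3) [474.51584513 -36.1341811  249.3637007 ]
top red [([355.7, 141.2], [761.3, -234.5, 97.0]), ([197.6, 170.1], [658.5, 260.3, 97.0])]
```

View pics/fin.png

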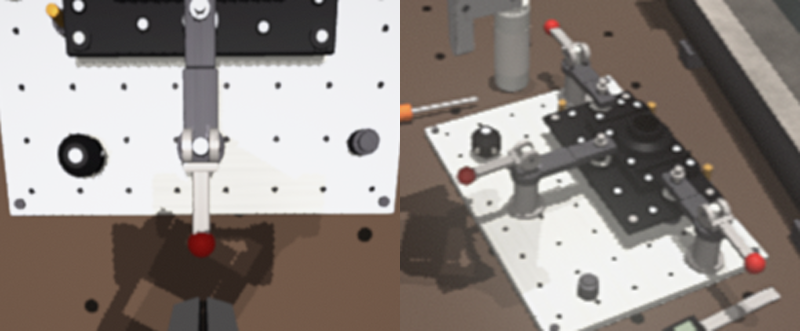

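The left crop shows the arm over the boss and the lever lying back along its line, ball at (201,244). The right crop shows all three levers down and the bystanders in place. I'll move along a little for a last numeric check of the nut position and ball height.

Emit:
arm_command(
  deltas=[
    {"fingers": -1,"translation": [0.8,0,0],"angular": [0,0,0]},
    {"fingers": -1,"translation": [0.8,0,0],"angular": [0,0,0]},
    {"fingers": -1,"translation": [0.8,0,0],"angular": [0,0,0]},
    {"fingers": -1,"translation": [0.8,0,0],"angular": [0,0,0]},
    {"fingers": -1,"translation": [0,0,0],"angular": [0,0,0]},
    {"fingers": -1,"translation": [0,0,0],"angular": [0,0,0]},
    {"fingers": -1,"translation": [0,0,0],"angular": [0,0,0]},
  ],
)

```text
clock: 15.9
tool_pos: [537.4, -23.8, 250.6]
orientation: [0.995, 0.099, -0.001, -0.0]
contact_force: [0.6, -0.7, 0.8]
opening: 0.5
```

Run:
```python
from h import *
s,L,Q=cam("side"); i,K,P=cam("wrist"); t,M,T=cam("top"); o=bot.get_obs(); print(o["tool_pos"],o["contact_force"])
rs=[c for _,c in red(s)]; rt=[c for _,c in red(t)]; rw=[c for _,c in red(i)]; print(rs,rt,rw)
print("shut A",tri([ray(L,Q,rs[-1]),ray(M,T,rt[0])]),"shut B",tri([ray(L,Q,rs[0]),ray(M,T,[197.6,170.1])]))
for w in rw: print("ours",[tri([ray(L,Q,c),ray(K,P,w)]).round(1).tolist() for c in rs])
g=proj(K,P,[654.5,2,96]); print(g); print(nut(i,K,P,g,14,96), nut(i,K,P,g,14,98))
print("nut fy goal -131.2; fx goal",np.array([654.5,2.2])@xd)
for r in nut(i,K,P,g,14,96): n=np.array(r[2][:2]); print(n@yd,n@xd)
```

```text
[537.5530668  -23.89379338 251.32762671] [ 1.12332283  0.32954368 -1.14531084]
[[267.0, 142.4], [223.6, 220.0], [371.5, 264.7]] [[355.6, 141.1], [197.7, 170.2], [290.7, 231.3]] [[488.6, 12.7], [19.0, 16.0], [257.0, 228.7]]
shut A [ 760.51405751 -234.03249874   94.53360671] shut B [656.90210542 260.68445913  96.46754555]
ours [[602.7, -71.9, 349.8], [565.6, -135.6, 253.1], [758.8, -233.9, 94.7]]
ours [[655.1, 259.4, 97.4], [708.3, 946.6, -842.8], [590.5, -294.2, 507.9]]
ours [[559.7, -29.0, 310.6], [472.6, -37.8, 104.8], [621.1, -150.1, 173.1]]
[254.40006109  67.6015066 ]
[([7, 9, 14, 15, 163], [254.0, 68.8], [653.1, 2.2, 96.0])] [([7, 9, 14, 15, 163], [254.0, 68.8], [652.9, 2.1, 98.0])]
nut fy goal -131.2; fx goal 641.2043
-131.0786 639.8337
```

Run:
```python
from h import *
s,L,Q=cam("side"); t,M,T=cam("top"); i,K,P=cam("wrist")
for n,im in(("side",s),("top",t)): print(n,red(im))
print("side+top",tri([ray(L,Q,(223.6,220.0)),ray(M,T,(290.7,231.3))]))
for z in(92,95,100,105):
    b=np.r_[post-80*xd,z]; print(z,"side",proj(L,Q,b),"top",proj(M,T,b),"wrist",proj(K,P,b))
# side bias at known-height points on the clamp: boss-side nut, shut ball A/B at 95
print("initial open ball expect z",106+80*np.cos(.25))
```

```text
side [([263, 140, 9, 8, 39], [266.7, 142.6]), ([220, 216, 8, 8, 50], [223.7, 220.0]), ([367, 260, 11, 11, 87], [371.5, 264.7])]
top [([352, 138, 8, 8, 41], [355.6, 141.1]), ([195, 167, 6, 8, 40], [197.7, 170.2]), ([287, 229, 8, 6, 38], [290.7, 231.3])]
side+top [473.59161994 -36.0494834  102.95781269]
92 side [224.17059672 223.86415083] top [291.05559269 231.40676523] wrist [257.07861211 224.65323923]
95 side [224.1305983 222.9468098] top [291.10579905 231.42412465] wrist [257.07981365 225.44334362]
100 side [224.06362059 221.41071378] top [291.18996988 231.45322768] wrist [257.08185651 226.78667432]
105 side [223.99624776 219.86555591] top [291.2747636  231.48254609] wrist [257.08395139 228.16421378]
initial open ball expect z 183.51299373685157
```

The ball height reads 103–105 mm against 95 for the shut clamps, though the side view also read about 5 mm high earlier. I'll test this by touch: press again and note the contact height.

Emit:
arm_command(
  deltas=[
    {"fingers": -1,"translation": [-0.8,0,0],"angular": [0,0,0]},
    {"fingers": -1,"translation": [-0.8,0,0],"angular": [0,0,0]},
    {"fingers": -1,"translation": [-0.8,0,0],"angular": [0,0,0]},
    {"fingers": -1,"translation": [-0.8,0,0],"angular": [0,0,0]},
    {"fingers": -1,"translation": [0,0,1],"angular": [0,0,0]},
    {"fingers": -1,"translation": [0,0,1],"angular": [0,0,0]},
    {"fingers": -1,"translation": [0,0,1],"angular": [0,0,0]},
    {"fingers": -1,"translation": [0,0,1],"angular": [0,0,0]},
    {"fingers": -1,"translation": [0,0,1],"angular": [0,0,0]},
    {"fingers": -1,"translation": [0,0,1],"angular": [0,0,0]},
    {"fingers": -1,"translation": [0,0,1],"angular": [0,0,0]},
    {"fingers": -1,"translation": [0,0,1],"angular": [0,0,0]},
  ],
)

```text
clock: 17.2
tool_pos: [475.3, -36.5, 90.7]
orientation: [0.995, 0.099, 0.0, 0.0]
contact_force: [-0.7, 0.1, -0.5]
opening: 0.7
```

Emit:
arm_command(
  deltas=[
    {"fingers": -1,"translation": [0,0,0.3],"angular": [0,0,0]},
    {"fingers": -1,"translation": [0,0,0.1],"angular": [0,0,0]},
    {"fingers": -1,"translation": [0,0,0],"angular": [0,0,0]},
    {"fingers": -1,"translation": [0,0,0],"angular": [0,0,0]},
  ],
)

```text
clock: 17.53
tool_pos: [476.4, -36.8, 84.7]
orientation: [0.995, 0.099, 0.001, 0.0]
contact_force: [-0.1, -0.2, -0.4]
opening: 0.6
```

Emit:
arm_command(
  deltas=[
    {"fingers": -1,"translation": [0,0,0.1],"angular": [0,0,0]},
    {"fingers": -1,"translation": [0,0,0],"angular": [0,0,0]},
    {"fingers": -1,"translation": [0,0,0],"angular": [0,0,0]},
  ],
)

```text
clock: 17.78
tool_pos: [475.8, -36.5, 82.0]
orientation: [0.995, 0.099, 0.001, 0.0]
contact_force: [-1.4, -0.1, 0.4]
opening: 0.4
```

Emit:
arm_command(
  deltas=[
    {"fingers": -1,"translation": [0,0,0.05],"angular": [0,0,0]},
    {"fingers": -1,"translation": [0,0,0],"angular": [0,0,0]},
    {"fingers": -1,"translation": [0,0,0],"angular": [0,0,0]},
  ],
)

```text
clock: 18.03
tool_pos: [475.4, -36.4, 80.4]
orientation: [0.995, 0.099, -0.0, -0.0]
contact_force: [-0.2, 0.0, 0.0]
opening: 0.5
```

Emit:
arm_command(
  deltas=[
    {"fingers": -1,"translation": [0,0,0.1],"angular": [0,0,0]},
    {"fingers": -1,"translation": [0,0,0],"angular": [0,0,0]},
    {"fingers": -1,"translation": [0,0,0],"angular": [0,0,0]},
  ],
)

```text
clock: 18.28
tool_pos: [475.2, -36.4, 78.1]
orientation: [0.995, 0.099, -0.0, -0.0]
contact_force: [0.0, -0.4, -0.1]
opening: 0.4
```

Emit:
arm_command(
  deltas=[
    {"fingers": -1,"translation": [0,0,0.1],"angular": [0,0,0]},
    {"fingers": -1,"translation": [0,0,0],"angular": [0,0,0]},
    {"fingers": -1,"translation": [0,0,0],"angular": [0,0,0]},
  ],
)

```text
clock: 18.53
tool_pos: [475.7, -36.5, 76.7]
orientation: [0.995, 0.099, 0.0, 0.0]
contact_force: [-0.2, 0.5, 1.6]
opening: 0.4
```

Emit:
arm_command(
  deltas=[
    {"fingers": -1,"translation": [0,0,0.08],"angular": [0,0,0]},
    {"fingers": -1,"translation": [0,0,0],"angular": [0,0,0]},
    {"fingers": -1,"translation": [0,0,0],"angular": [0,0,0]},
  ],
)

```text
clock: 18.78
tool_pos: [475.6, -36.7, 75.5]
orientation: [0.995, 0.1, 0.0, 0.0]
contact_force: [-2.1, -0.2, 6.8]
opening: 0.5
```

Contact starts at the same height as at the end of the first push (about 76–77 mm, then stiff), above the 3 N needed to move the lever. So the lever is on its end stop and has not sprung back. I'll lift clear and hand in.

Emit:
arm_command(
  deltas=[
    {"fingers": -1,"translation": [0,0,-0.3],"angular": [0,0,0]},
    {"fingers": -1,"translation": [0,0,-0.7],"angular": [0,0,0]},
    {"fingers": -1,"translation": [0,0,-1],"angular": [0,0,0]},
    {"fingers": -1,"translation": [0,0,-1],"angular": [0,0,0]},
    {"fingers": -1,"translation": [0,0,-1],"angular": [0,0,0]},
    {"fingers": -1,"translation": [0,0,-1],"angular": [0,0,0]},
    {"fingers": -1,"translation": [0,0,-1],"angular": [0,0,0]},
    {"fingers": -1,"translation": [0,0,-1],"angular": [0,0,0]},
    {"fingers": -1,"translation": [0,0,-1],"angular": [0,0,0]},
    {"fingers": -1,"translation": [0,0,0],"angular": [0,0,0]},
    {"fingers": -1,"translation": [0,0,0],"angular": [0,0,0]},
    {"fingers": -1,"translation": [0,0,0],"angular": [0,0,0]},
  ],
)

```text
clock: 19.78
tool_pos: [474.7, -36.2, 233.2]
orientation: [0.995, 0.099, -0.001, -0.0]
contact_force: [0.0, -0.5, -0.1]
opening: 0.5
```

Run:
```python
from h import *
lev(); print(bot.sign_off())
```

```text
c -78.7 lat 1.4 z 233.2 F [ 0.  -0.5 -0.1] t 19.7833
ball u -80.7 z 105.5 phi 1.55 [220, 216, 8, 8, 46] [223.7, 219.8]
the job is handed in; nothing more can be done
None
```

The third clamp is shut. I swung its arm round until the pad was over the boss, pushed the cam lever down to its end stop, and handed the job in at about 20 s with the fingers lifted clear.

**Checks at the end:**
- **Pad position:** with the lever shut, the nut above the pad is about 1.4 mm from the measured middle of the boss.
- **Lever:** pushing down met stiff resistance, up to 15 N. A second touch found contact at the same height, so the lever had not sprung back.
- **Surroundings:** the last picture showed the cover and bystanders in place, and the force after lifting off was about zero.

**What failed or disagreed:**
- **First push missed:** the shut fingers visibly end about 33 mm above the reported TCP, so my first push passed harmlessly over the clamp arm. I worked about 30 mm lower after that.
- **Ball height:** the cameras put the red ball at 103–105 mm, against about 95 mm for the two clamps already shut. The side view had already read this ball about 5 mm high when it was up, so I trusted the touch test, but this is not fully resolved.
- **Pad force:** I could not measure how hard the pad presses on the boss. I inferred it from the lever being on its stop.
- **Script crash:** one measuring script crashed once and ran normally when repeated.

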